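Hold a bearing over the sensor head

TASK

Turn the black knob of the sensor stand, a little at a time, until the pointer on the sliding head points at the round pin (not at the square block), and let go of the knob. Then take the tallest of the three bearings out of the crate, lift it higher than the clear guard, carry it over and hold it level and centred about 10 mm above the round face of the sensor head, without the bearing ever touching the guard or the stand and its head. Finish while still holding it there, do not put it down; leave the other two bearings lying where they are.

Things in the scene. Friction and masses are not known exactly. Their poses are not given: they have to be found in the camera images.
- knob_grip (a point): Black knob at the robot's end of the sensor stand, turning about a vertical axis: a bar 42 mm long, 14 mm wide, 34 mm tall on a disc of 44 mm diameter. This point is on its axis, 57 mm above the table and 9 mm below the bar's top; x is along the bar, z up. Friction about 0.08 N m; it stays where it is left.
- knob (a joint): Angle of the knob (rad), growing clockwise seen from above, limits -3.2 and 3.2; at 0 the bar lies along the stand's x and the head is at the middle of its slide. Each radian clockwise slides the head 10 mm towards the stand's +y.
- stand: Sensor stand: grey base plate fixed to the table, 280 mm (x, from 160 mm behind to 120 mm ahead of the origin) by 160 mm (y), 20 mm tall. Origin on the underside; x points from the knob (115 mm along -x) past the sliding sensor head (30 mm along +x) to the strip with the two marks (96 mm along +x); the head slides along y; z up.
- pointer_tip (a point): Tip of the flat pointed steel blade on the far side of the sliding head; it moves with the head along the stand's y. 38 mm above the table. Axes are those of the stand.
- pin: Round upright steel pin on the strip, 6 mm diameter (10 mm at its foot), 30 mm tall: the mark to set. Fixed. Origin at the centre of its foot, 22 mm above the table; axes as the stand's. The pointer tip passes 10 mm from the pin's axis (along x) and points at it when both have the same y in the stand's frame.
- block: The other mark on the strip, not to be used: square steel block 14 x 14 mm, 8 mm tall. Fixed. Origin at the centre of its foot, axes as the stand's. Pin and block may change places.
- head_face (a point): Centre of the round flat face on top of the sensor head (dark steel column, 40 mm diameter at the top, pale face with a dark dot in the centre), 97 mm above the table; z up. The head stands on a 75 x 60 mm carriage whose top is 42 mm above the table, and moves with the knob.
- bearing_tall_center (a point): Centre of the tallest ball bearing, lying flat in the crate: steel ring, outer diameter 56 mm, bore 25 mm, 28 mm tall, about 0.3 kg. The point is half-way up, 14 mm above its underside; z is its axis.
- bearing_low_center (a point): Centre of another bearing, outer diameter 56 mm, bore 25 mm, only 15 mm tall, half-way up. Leave it.
- bearing_large_center (a point): Centre of another bearing, outer diameter 68 mm, bore 36 mm, 18 mm tall, half-way up. Leave it.
- crate: Open blue crate, fixed, 280 mm (x) by 200 mm (y) by 50 mm tall, walls 6 mm, brown floor 6 mm above the table; origin at the centre of its underside, z up. The three bearings lie in a row along its x, about 85 mm apart and within 12 mm of its middle line, in any order.
- guard: Clear guard panel in an aluminium frame, fixed between crate and stand: 320 mm long (x), 12 mm thick with a foot 60 mm wide (y), top edge 140 mm above the table. Origin at the centre of its underside, z up.
Things that resemble listed ones, but are neither listed nor needed, are in the scene too. What is shaped like the part that bears bearing_tall_center but turquoise or yellow is not meant.

How it is judged:
By the outcome, as a careful person would: the job done as asked, in the order asked, and still so for the second after the job is handed in, while the arm keeps its last pose, push and grip.
It also fails if it takes over 72 s, if anything falls off the work surface, if the arm or the gripper's body presses on something with over 40 N, if the wrist force passes 120 N, or if a joint passes its speed limit or range.

ROBOT

A 6-joint arm with a two-finger parallel gripper is mounted at the origin on the work surface. World frame = base frame: x ahead of the robot, y to its left, z up, the work surface at z = 0. Lengths are in m, angles in rad, forces in N, time in s.
With the tool pointing down it reaches from about 0.25 to 0.775 m from the base axis. Payload 8.9 kg.
Tool frame: the origin (TCP) lies at the centre of the arm's flange, where the gripper is bolted on; the fingertips stand 173 mm ahead of it and the grasp point (between the pads) lies 155 mm ahead of it (manip.tcp_to_grasp is the distance from the TCP to the grasp point, in m); z points along the fingers, y is the direction in which the jaws open and shut (so a half turn about z gives the same grasp; the last joint's range is limited). The gripper opens to 85 mm and grips with 20 to 120 N. Pads are 22 mm wide; open, the fingers measure 114 mm over their backs; the gripper's body (76 mm by 85 mm) begins 54 mm behind the grasp point. The pads swing forward as they close: fully open they stand 13 mm farther back than shut.
Start: joints at [-1.35, 0.291, -0.153, 1.127, 0, 1.431], TCP at [0.185, -0.491, 0.405] pointing down, gripper open.
Joint ranges: [-2.52, 2.52], [-0.91, 1.74], [-1.3, 1.37], [-1.96, 2.02], [-1.52, 1.47], [-3.14, 3.14]. Speed limits (rad/s): [2.22, 2.22, 2.79, 3.14, 3.14, 3.14].

INTERFACE

Orientations are given as a unit quaternion [w, x, y, z].
In Python, from cell import manip gives the robot as it stands. The module is installed in compiled form; this text tells all that it offers.
- The arm moves only by the shell command python3 -m creep 'ROWS' [OPENING] [FORCE]. ROWS is JSON, one flat list of numbers, 4 for each row, row after row: the shift along the tool's x, y, z scaled (see below), then the turn about the tool's z scaled (see below). In form: [dx, dy, dz, twist, dx, dy, dz, twist, ...]. A call has exactly 8 rows; each row is the pose to reach, as a shift and turn from the pose commanded when the call began, along the tool's axes at that moment; what a row does not reach only later rows make up. The controller multiplies each number of a shift by 10 cm and each number of a turn by 45 degrees. A row lasts 1/10 s, in which the tool goes at most 50 mm and 8.59 degrees, less where a joint would pass 70% of its speed; a pose out of reach is approached as far as the arm can. A call with a number of a shift or a turn outside -1 to 1 is refused whole. A call with a gripper value outside its range is refused whole. OPENING is the gripper's target within -1 to 1 (fully open at 1, half-way at 0, shut at -1), set as the call begins (- or left out, the last holds). The fingers move at their own pace and stop on an object; FORCE is the grip in N (left out, the last holds). Time passes only in rows, so rows that repeat a pose let the fingers close, or fill a call up. It gives the time, the measured TCP pose, the force and the opening at its end, in the units of the state.
- manip.observe(): the state, without advancing time (a new reading comes with each control period).
- manip.snapshot(name): name is "scene" or "top"; returns a dict with "color" (420x560x3 uint8, blue, green, red), "range_z" (420x560 float32, m along the optical axis (not along the pixel's ray), 0 where there is no reading), "K" (3x3 intrinsics, pixels), "rvec" (rotation vector, rad) and "tvec" (3), from world to camera coordinates, as OpenCV has them. Camera axes: x right, y down, z forward; pixel columns grow to the right and rows downward; lengths in m; the calibration is good to about 2 mm. A picture is of the moment at which its call begins.
- manip.finish_job(): hands the job in, once; it reports no verdict.
The state is a dict: "clock": time; "joint_positions": joint angles; "joint_velocities": joint speeds; "joint_torque": joint torques, N m; "ee_pos": TCP position; "orientation": TCP orientation; "ft_force": force on the tool from outside, world axes, zero at the start; "ft_torque": the same for the moment, N m; "finger_gap": finger opening in m.
Only numpy, scipy, OpenCV 4.12 (cv2) and the standard library are available. Lean on these libraries where they do the work, as an engineer would, in place of code of your own. Each camera call takes 0.05 s, during which the arm holds its last target.

## Working session

There is one attempt and no reset: what is moved stays moved. The work goes in short steps, Python scripts to look and compute and a shell command to move; the robot and the scene stay as the last step left them, time stands still between calls to the robot, and variables do not carry over. Pictures are saved under pics/ and viewed, and the job is handed in when it is done.

```bash
mkdir -p pics; ls; cat > h.py <<'E'
import numpy as np,cv2
from cell import manip
def cam(s):
    R,_=cv2.Rodrigues(np.array(s["rvec"],float));return R,np.array(s["tvec"],float).reshape(3),np.array(s["K"],float)
def ray(s,u,v,z):
    R,t,K=cam(s);d=R.T@np.linalg.solve(K,np.array([u,v,1.]));c=-R.T@t
    return c+d*(z-c[2])/d[2]
def depth(s,u,v):
    R,t,K=cam(s);return R.T@(np.linalg.solve(K,np.array([u,v,1.]))*s["range_z"][int(v),int(u)]-t)
def cloud(s):
    R,t,K=cam(s);h,w=s["range_z"].shape;u,v=np.meshgrid(np.arange(w),np.arange(h))
    p=np.stack([u,v,np.ones_like(u)],-1).reshape(-1,3)@np.linalg.inv(K).T*s["range_z"].reshape(-1,1)
    P=(p-t)@R;P[s["range_z"].ravel()==0]=np.nan
    return P.reshape(h,w,3)
def proj(s,p):
    return cv2.projectPoints(np.array(p,float).reshape(-1,1,3),np.array(s["rvec"],float),np.array(s["tvec"],float),np.array(s["K"],float),None)[0].reshape(-1,2)
E
python3 - <<'E'
from h import *
print(manip.observe(),manip.tcp_to_grasp)
for n in("scene","top"):
    s=manip.snapshot(n);cv2.imwrite(f"pics/{n}0.png",s["color"]);R,t,K=cam(s);print(n,K.tolist(),(-R.T@t),R)
    import pickle;pickle.dump(s,open(n+"0.pkl","wb"))
E
```

```text
pics
{'clock': 0.0, 'joint_positions': array([-1.35030101e+00,  2.91317016e-01, -1.54113789e-01,  1.12668930e+00,
       -2.14944232e-05,  1.43148896e+00]), 'joint_velocities': array([ 0.00092499,  0.0003368 ,  0.00126415,  0.00069064, -0.00133892,
       -0.00138506]), 'joint_torque': array([-7.42406446e-04, -5.37145185e+01,  3.31371474e+01,  1.60836568e-02,
       -5.84294912e-05, -5.72275454e-07]), 'ee_pos': array([ 0.18479908, -0.49118343,  0.40411774]), 'orientation': array([-6.60906162e-04,  9.83861134e-01,  1.78932473e-01, -3.75996260e-05]), 'ft_force': array([-0.37994462,  0.39924196,  0.26466199]), 'ft_torque': array([-0.04460744, -0.01403633,  0.03515068]), 'finger_gap': 0.08558591691368946} 0.1547
scene [[426.4320411304708, 0.0, 280.0115232945027], [0.0, 426.4320411304708, 205.33199044939087], [0.0, 0.0, 1.0]] [ 0.85797163 -0.33279703  0.79610514] [[ 0.85383915  0.52052297 -0.00381409]
 [ 0.41940377 -0.69227143 -0.58724846]
 [-0.3083167   0.49981608 -0.80939774]]
top [[421.73424335909795, 0.0, 279.95807238386686], [0.0, 421.73424335909795, 215.58985523294652], [0.0, 0.0, 1.0]] [0.53035366 0.10853215 0.97523582] [[-0.00176849 -0.99984876 -0.017301  ]
 [-0.99900706  0.00253666 -0.0444798 ]
 [ 0.04451696  0.01720516 -0.99886046]]
```

View pics/scene0.png

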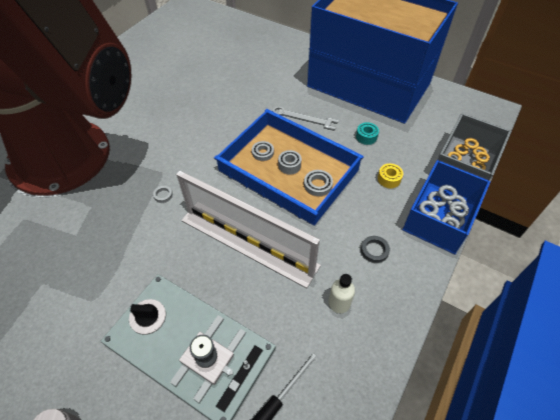

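View pics/top0.png

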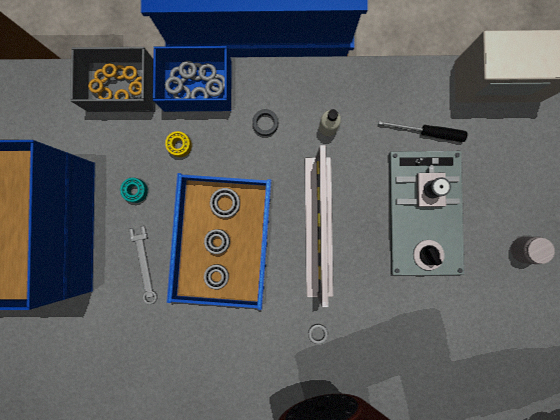

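The scene view shows the stand (190,345), knob (147,315), head (203,350), guard (250,228), and crate (290,165). The top view shows the crate bearings at (225,203), (217,242) and (217,277), the knob at (430,256), the head face at (440,187), and the strip near (425,161).

```bash
python3 - <<'E'
from h import *
import pickle
s=pickle.load(open("top0.pkl","rb"));c=pickle.load(open("scene0.pkl","rb"))
a=cv2.resize(s["color"][140:285,380:480],None,fx=4,fy=4,interpolation=cv2.INTER_CUBIC)
b=cv2.resize(s["color"][165:315,160:280],None,fx=3.2,fy=3.86,interpolation=cv2.INTER_CUBIC)
b=cv2.resize(b,(400,580));cv2.imwrite("pics/crops_top.png",np.hstack([a,b]))
a=cv2.resize(c["color"][310:415,170:280],None,fx=4,fy=4,interpolation=cv2.INTER_CUBIC)
b=cv2.resize(c["color"][130:205,230:350],None,fx=2.9,fy=2.9,interpolation=cv2.INTER_CUBIC)
b=cv2.copyMakeBorder(b,0,a.shape[0]-b.shape[0],0,0,cv2.BORDER_CONSTANT);cv2.imwrite("pics/crops_sc.png",np.hstack([a,b]))
P=cloud(s)
print("table",np.nanmedian(P[330:400,100:200,2]))
for n,(u,v) in dict(big=(225,203),mid=(217,242),low=(217,277)).items():
    q=P[v-16:v+17,u-16:u+17,2];print(n,np.nanpercentile(q,[5,50,75,90,97]))
    rr=P[v-16:v+17,u-16:u+17].reshape(-1,3);top=np.nanpercentile(q,90);m=abs(rr[:,2]-top)<.004;(x,y),r=cv2.minEnclosingCircle(rr[m][:,:2].astype(np.float32)*1000);print(x,y,r)
q=P[175:200,425:455].reshape(-1,3);m=abs(q[:,2]-np.nanmax(q[:,2]))<.004;print("head",cv2.minEnclosingCircle(q[m][:,:2].astype(np.float32)*1000),np.nanmax(q[:,2]))
q=P[235:275,410:450].reshape(-1,3);m=q[:,2]>.055;print("knob",cv2.minAreaRect(q[m][:,:2].astype(np.float32)*1000),np.nanmax(q[:,2]))
E
```

```text
table 0.0006698368234086898
big [0.00499527 0.01048503 0.02389031 0.02556268 0.02700416]
602.993896484375 252.24212646484375 33.7667236328125
mid [0.00476653 0.00868497 0.03290666 0.03514707 0.03666522]
515.6927490234375 268.669677734375 27.758216857910156
low [0.00462689 0.00848534 0.01972587 0.02213229 0.02353241]
435.93072509765625 271.39544677734375 27.8979434967041
head ((629.5245971679688, -208.31236267089844), 18.887630462646484) 0.10260980149295275
knob ((485.59417724609375, -204.92498779296875), (41.14049530029297, 14.686749458312988), 28.38250160217285) 0.06971672503392606
```

View pics/crops_top.png

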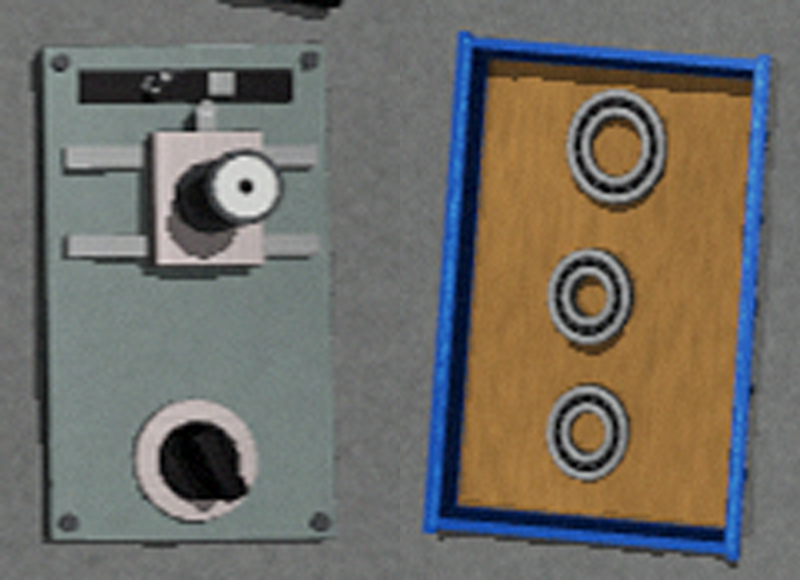

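View pics/crops_sc.png

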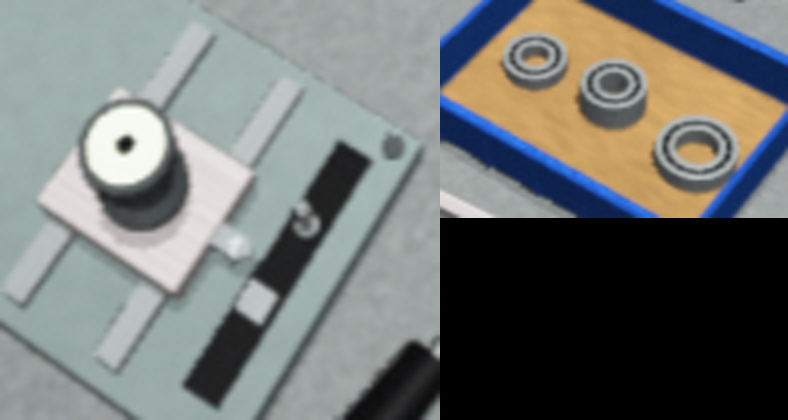

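Bearing candidates in the top view:

| Pixel | What it is | Measured top |
|---|---|---|
| (217,242) | tall | 35 mm |
| (217,277) | low | 21 mm |
| (225,203) | large | 25 mm |
| (133,190) | turquoise decoy | – |
| (178,145) | yellow decoy | – |
| (265,122) | ring on the table | – |
| (318,333) | ring on the table | – |
| (195,80) | bin parts | – |

I choose (217,242), and the crop confirms it is the tallest. The square block is at top (435,161) and the round pin at about (419,161). Next I'll measure the stand.

```bash
cat > meas.py <<'E'
from h import *
import sys,pickle
E
python3 - <<'E'
from h import *
import pickle
s=pickle.load(open("top0.pkl","rb"));c=pickle.load(open("scene0.pkl","rb"))
a=cv2.resize(s["color"][150:180,395:455],(780,390),interpolation=cv2.INTER_NEAREST);cv2.imwrite("pics/z1.png",a)
b=cv2.resize(c["color"][335:395,210:275],(650,600),interpolation=cv2.INTER_NEAREST);cv2.imwrite("pics/z2.png",b)
# plate by colour
for im,n in((s,"top"),(c,"scene")):
    hsv=cv2.cvtColor(im["color"],cv2.COLOR_BGR2HSV)
    m=((hsv[...,0]>60)&(hsv[...,0]<100)&(hsv[...,1]>25)&(hsv[...,2]>70)).astype(np.uint8)
    m=cv2.morphologyEx(m,cv2.MORPH_OPEN,np.ones((3,3)))
    cs=cv2.findContours(m,cv2.RETR_EXTERNAL,2)[0];cs=sorted([k for k in cs if cv2.contourArea(k)>400],key=cv2.contourArea)
    k=[k for k in cs if cv2.pointPolygonTest(cv2.convexHull(k),(405,230) if n=="top" else (165,340),False)>0][-1].reshape(-1,2)
    w=np.array([ray(im,u,v,.02) for u,v in cv2.convexHull(k).reshape(-1,2)])
    print(n,cv2.minAreaRect(w[:,:2].astype(np.float32)*1000))
E
```

```text
Traceback (most recent call last):
IndexError: list index out of range
```

View pics/z1.png

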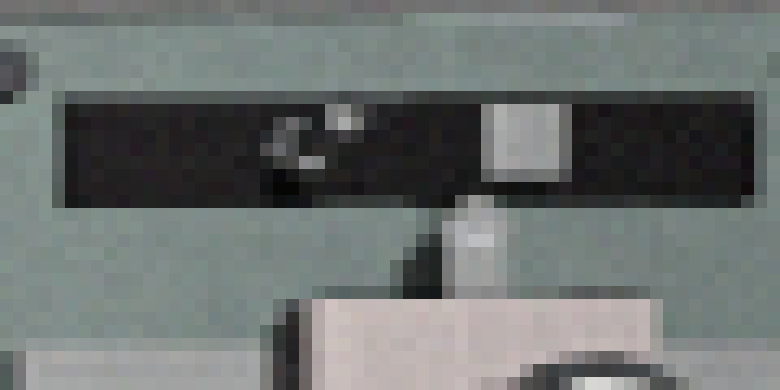

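View pics/z2.png

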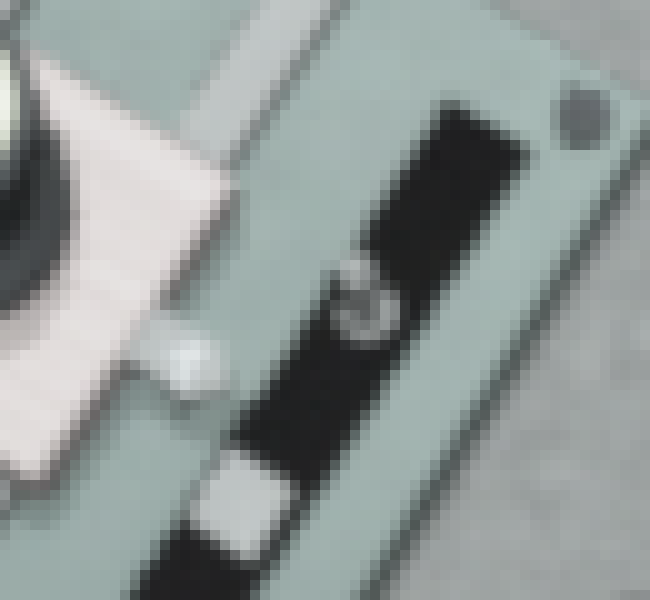

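The zooms show the pin's foot ring at top px (417.4,160.7), its top at (421,158.6), and its scene foot at (246,365.5). The pointer tip is near top (431.5,165). The block is clearly to the right of it.

```bash
python3 - <<'E'
from h import *
import pickle
s=pickle.load(open("top0.pkl","rb"));c=pickle.load(open("scene0.pkl","rb"))
for im,n,seed in((s,"top",(405,230)),(c,"scene",(150,350))):
    lab=cv2.cvtColor(im["color"],cv2.COLOR_BGR2LAB).astype(int)
    print(n,lab[seed[1],seed[0]],lab[min(seed[1]+60,419),seed[0]-20])
    m=(lab[...,1]<124).astype(np.uint8)
    m=cv2.morphologyEx(m,cv2.MORPH_OPEN,np.ones((3,3)))
    l,L=cv2.connectedComponents(m);k=np.argwhere(L==L[seed[1],seed[0]])[:,::-1].astype(np.int32)
    w=np.array([ray(im,u,v,.02) for u,v in cv2.convexHull(k).reshape(-1,2)])
    print(n,len(k),L[seed[1],seed[0]],cv2.minAreaRect(w[:,:2].astype(np.float32)*1000))
f=lambda a:np.round(a*1000,1)
print("foot",f(ray(s,417.4,160.7,.023)),f(ray(c,246,365.5,.023)))
print("top",f(ray(s,421,158.6,.052)),f(ray(c,245,361,.052)))
print("tip",f(ray(s,431.5,164.8,.038)),f(ray(c,230.5,373,.038)))
print("block",f(ray(s,395+527/13-.5,150+143/13-.5,.03)),f(ray(c,233.8,385,.03)))
for v in ((412.0,0),):pass
E
```

```text
top [142 123 128] [126 126 129]
top 62 32 ((541.486572265625, -159.22300720214844), (16.596242904663086, 36.506370544433594), 85.09880828857422)
scene [179 121 128] [163 126 128]
scene 8954 5 ((579.6699829101562, -205.89112854003906), (280.5208740234375, 159.85350036621094), 0.23612548410892487)
foot [ 696.2 -186.1   23. ] [ 693.6 -183.9   23. ]
top [ 695.8 -185.    52. ] [ 694.2 -184.2   52. ]
tip [ 684.3 -212.4   38. ] [ 681.1 -210.9   38. ]
block [ 695.3 -223.2   30. ] [ 695.4 -222.8   30. ]
```

```bash
cat > need.py <<'E'
# need.py x y z yaw(deg of tool x axis): remaining move in scaled tool units
from h import *
import sys
from scipy.spatial.transform import Rotation as Ro
o=manip.observe();q=np.array(o["orientation"]);R=Ro.from_quat(q[[1,2,3,0]]).as_matrix()
yaw=np.degrees(np.arctan2(R[1,0],R[0,0]))
print("t %.2f pos %s yaw %.2f tilt %.2f j6 %.2f F %s gap %.4f"%(o["clock"],np.round(o["ee_pos"],4),yaw,np.degrees(np.arccos(-R[2,2])),o["joint_positions"][5],np.round(o["ft_force"],1),o["finger_gap"]))
if len(sys.argv)>3:
    t=np.array([float(a) for a in sys.argv[1:4]])
    d=R.T@(t-o["ee_pos"])*10
    print("need dxyz",np.round(d,3))
    if len(sys.argv)>4:
        print("twist",round(-((float(sys.argv[4])-yaw+180)%360-180)/45,3))
E
python3 need.py .4853 -.2055 .30 208.4
```

```text
t 0.10 pos [ 0.1848 -0.4912  0.4042] yaw 20.62 tilt 0.07 j6 1.43 F [-0.4  0.6 -0.1] gap 0.0856
need dxyz [ 3.818 -1.615  1.044]
twist 3.827
```

```bash
python3 -m creep '[0.12,-0.05,0,-0.12, 0.25,-0.1,0,-0.25, 0.37,-0.15,0,-0.37, 0.5,-0.2,0,-0.5, 0.62,-0.25,0,-0.62, 0.75,-0.3,0,-0.75, 0.87,-0.35,0,-0.87, 1,-0.4,0,-1]' 1 60; python3 need.py .4853 -.2055 .30 208.4
```

```text
clock: 0.9
ee_pos: [0.2646, -0.4182, 0.4044]
orientation: [-0.0, 0.839, 0.543, 0.0]
ft_force: [-0.1, -0.5, 1.0]
finger_gap: 0.0851
t 0.90 pos [ 0.2646 -0.4182  0.4044] yaw 65.84 tilt 0.04 j6 0.84 F [-0.1 -0.5  1. ] gap 0.0851
need dxyz [2.844 1.143 1.045]
twist -3.168
```

```bash
python3 -m creep '[0.12,0.05,0.05,-0.12, 0.25,0.1,0.1,-0.25, 0.37,0.15,0.15,-0.37, 0.5,0.2,0.2,-0.5, 0.62,0.25,0.25,-0.62, 0.75,0.3,0.3,-0.75, 0.87,0.35,0.35,-0.87, 1,0.4,0.4,-1]'; python3 need.py .4853 -.2055 .30 208.4
```

```text
clock: 1.7
ee_pos: [0.3423, -0.3437, 0.3642]
orientation: [-0.0, 0.568, 0.823, 0.0]
ft_force: [0.3, -0.3, -0.4]
finger_gap: 0.0853
t 1.70 pos [ 0.3423 -0.3437  0.3642] yaw 110.83 tilt 0.04 j6 0.27 F [ 0.3 -0.3 -0.4] gap 0.0853
need dxyz [0.783 1.828 0.642]
twist -2.168
```

```bash
python3 -m creep '[0.05,0.12,0.05,-0.12, 0.1,0.25,0.1,-0.25, 0.15,0.37,0.15,-0.37, 0.2,0.5,0.2,-0.5, 0.25,0.62,0.25,-0.62, 0.3,0.75,0.3,-0.75, 0.35,0.87,0.35,-0.87, 0.4,1,0.4,-1]'; python3 need.py .4853 -.2055 .30 208.4
```

```text
clock: 2.5
ee_pos: [0.4218, -0.271, 0.3242]
orientation: [-0.0, 0.209, 0.978, 0.0]
ft_force: [0.2, 0.9, 0.3]
finger_gap: 0.085
t 2.50 pos [ 0.4218 -0.271   0.3242] yaw 155.84 tilt 0.04 j6 -0.30 F [0.2 0.9 0.3] gap 0.0850
need dxyz [-0.311  0.857  0.242]
twist -1.168
```

```bash
python3 -m creep '[-0.03,0.1,0.02,-0.12, -0.07,0.2,0.05,-0.25, -0.11,0.3,0.08,-0.37, -0.15,0.4,0.12,-0.5, -0.19,0.5,0.15,-0.62, -0.23,0.65,0.18,-0.75, -0.27,0.75,0.21,-0.87, -0.31,0.86,0.24,-1]'; python3 need.py .4853 -.2055 .216 208.4
```

```text
clock: 3.3
ee_pos: [0.4855, -0.2055, 0.3003]
orientation: [-0.0, -0.181, 0.983, 0.0]
ft_force: [0.6, -1.0, 0.3]
finger_gap: 0.0857
t 3.30 pos [ 0.4855 -0.2055  0.3003] yaw -159.15 tilt 0.04 j6 -0.90 F [ 0.6 -1.   0.3] gap 0.0857
need dxyz [0.002 0.001 0.843]
twist -0.168
```

```bash
python3 -m creep '[0,0,0.1,-0.05, 0,0,0.2,-0.1, 0,0,0.3,-0.17, 0,0,0.45,-0.17, 0,0,0.6,-0.17, 0,0,0.72,-0.17, 0,0,0.83,-0.17, 0,0,0.83,-0.17]'; python3 need.py .4853 -.2055 .216 208.4; python3 -m creep '[0,0,0,0, 0,0,0,0, 0,0,0,0, 0,0,0,0, 0,0,0,0, 0,0,0,0, 0,0,0,0, 0,0,0,0]' -1 40; python3 need.py
```

```text
clock: 4.1
ee_pos: [0.4847, -0.2056, 0.2163]
orientation: [-0.001, -0.244, 0.97, 0.001]
ft_force: [0.0, -0.3, 0.4]
finger_gap: 0.0857
t 4.10 pos [ 0.4847 -0.2056  0.2163] yaw -151.74 tilt 0.15 j6 -1.03 F [ 0.  -0.3  0.4] gap 0.0857
need dxyz [-0.006 -0.001  0.003]
twist -0.003
clock: 4.9
ee_pos: [0.4853, -0.2058, 0.2182]
orientation: [0.0, -0.244, 0.97, 0.0]
ft_force: [-1.4, 1.6, 5.6]
finger_gap: 0.013
t 4.90 pos [ 0.4853 -0.2058  0.2182] yaw -151.72 tilt 0.02 j6 -1.03 F [-1.4  1.6  5.6] gap 0.0130
```

```bash
python3 -m creep '[0,0,-0.03,0.08, 0,0,-0.03,0.16, 0,0,-0.03,0.24, 0,0,-0.03,0.32, 0,0,-0.03,0.4, 0,0,-0.03,0.5, 0,0,-0.03,0.6, 0,0,-0.03,0.6]'; python3 need.py
cat > look.py <<'E'
from h import *
import sys
n=sys.argv[1]
s=manip.snapshot("top");c=manip.snapshot("scene")
a=cv2.resize(s["color"][150:180,395:455],(780,390),interpolation=cv2.INTER_NEAREST)
b=cv2.resize(c["color"][335:395,210:275],(422,390),interpolation=cv2.INTER_NEAREST)
cv2.imwrite(f"pics/{n}a.png",a);b=cv2.resize(c["color"][335:395,210:275],(650,600),interpolation=cv2.INTER_NEAREST);cv2.imwrite(f"pics/{n}b.png",b)
import pickle;pickle.dump((s,c),open(n+".pkl","wb"))
P=cloud(s);q=P[165:215,400:470].reshape(-1,3);m=(q[:,2]>.088)&(q[:,2]<.106);print("head",m.sum(),cv2.minEnclosingCircle(q[m][:,:2].astype(np.float32)*1000))
E
python3 look.py l1
```

```text
clock: 5.7
ee_pos: [0.4853, -0.2061, 0.2187]
orientation: [-0.0, -0.01, 1.0, 0.0]
ft_force: [7.3, -4.2, -29.4]
finger_gap: 0.0129
t 5.70 pos [ 0.4853 -0.2061  0.2187] yaw -178.90 tilt 0.07 j6 -0.56 F [  7.3  -4.2 -29.4] gap 0.0129
head 306 ((629.5281982421875, -205.1317138671875), 20.453588485717773)
```

View pics/l1a.png

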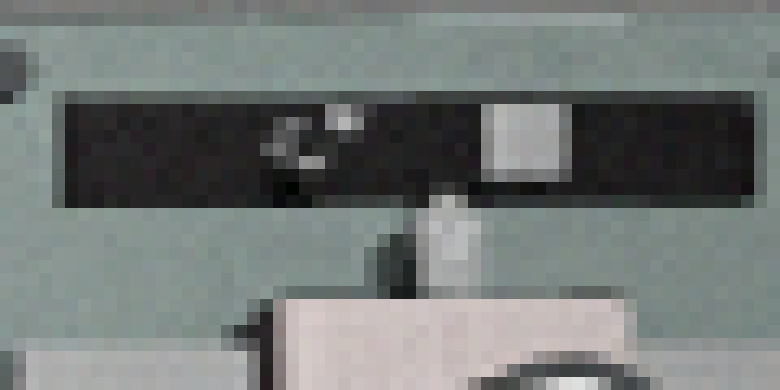

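```bash
python3 -m creep '[0,0,0.012,0.06, 0,0,0.024,0.14, 0,0,0.024,0.28, 0,0,0.024,0.42, 0,0,0.024,0.56, 0,0,0.024,0.72, 0,0,0.024,0.86, 0,0,0.024,1]'; python3 need.py;python3 -m creep '[0,0,0,0.12, 0,0,0,0.25, 0,0,0,0.37, 0,0,0,0.5, 0,0,0,0.62, 0,0,0,0.75, 0,0,0,0.87, 0,0,0,1]'; python3 need.py; python3 look.py l2
```

```text
clock: 6.6
ee_pos: [0.4852, -0.2064, 0.2185]
orientation: [0.0, 0.375, 0.927, -0.001]
ft_force: [-2.3, -2.8, 1.1]
finger_gap: 0.013
t 6.60 pos [ 0.4852 -0.2064  0.2185] yaw 135.99 tilt 0.07 j6 0.23 F [-2.3 -2.8  1.1] gap 0.0130
clock: 7.4
ee_pos: [0.4849, -0.2065, 0.2185]
orientation: [0.0, 0.701, 0.713, -0.001]
ft_force: [-3.5, -4.1, 2.6]
finger_gap: 0.0134
t 7.40 pos [ 0.4849 -0.2065  0.2185] yaw 91.01 tilt 0.12 j6 1.01 F [-3.5 -4.1  2.6] gap 0.0134
head 308 ((629.9376220703125, -189.10057067871094), 20.373157501220703)
```

View pics/l2a.png

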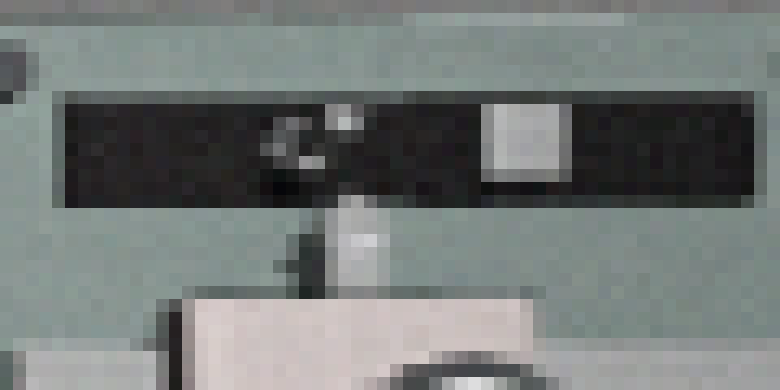

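```bash
python3 - <<'E'
import pickle,cv2,numpy as np
from h import *
s,c=pickle.load(open("l2.pkl","rb"))
a=cv2.resize(s["color"][152:176,408:438],(750,600),interpolation=cv2.INTER_CUBIC);cv2.imwrite("pics/l2c.png",a)
b=cv2.resize(c["color"][345:375,220:255],(700,600),interpolation=cv2.INTER_CUBIC);cv2.imwrite("pics/l2d.png",b)
g=cv2.cvtColor(s["color"],cv2.COLOR_BGR2GRAY);print(g[156:175,412:430])
E
```

```text
[[149 151 146 149 148 146 148 146 148 145 148 146 145 143 148 146 147 148]
 [ 93  95  95  92  89  97  93  86  84  82  82  88  88  94  74  62  65  68]
 [ 37  36  34  34  37  37  29  33 130 143  91  58  38  37  35  29  30  30]
 [ 35  40  32  25  75 106  80  40 129 182 126  42  29  32  35  33  35  35]
 [ 38  34  35  51  86  79  40  37  51  66  54  33  34  37  33  38  39  31]
 [ 37  35  38  81 114  74  33  54  46  37  29  33  34  37  29  34  30  28]
 [ 40  35  30  34  64  75 147 135  49  35  33  29  27  37  37  31  29  30]
 [ 37  32  35  22  16  24  42  45  31  31  34  34  30  32  32  35  35  35]
 [ 37  38  28  17   6  10  21  28  32  51  43  30  23  29  36  21  26  35]
 [ 36  34  36  26  18  23  25  42  51 137 160 105  67  67  52  35  30  33]
 [140 144 142 143 141 141 128 111 147 176 170 168 157 141 141 140 137 141]
 [146 142 145 143 136 145 121  99 148 174 169 164 160 145 143 142 142 137]
 [139 138 137 138 141 109  60  68 152 184 197 205 173 140 141 138 139 134]
 [142 138 142 141 137 108  48  54 135 180 184 175 159 137 136 141 138 140]
 [138 141 138 142 107  66  53  50 137 176 172 173 158 142 138 137 139 136]
 [139 142 143 148 141 106  51  53 137 170 172 172 157 140 138 138 139 134]
 [ 97 104 106 108 109  81  35  48 101 132 130 132 121 106 106 100 107 117]
 [205 196 193 200 197 198 196 198 202 200 196 194 199 196 196 198 192 196]
 [203 201 202 199 196 199 201 200 200 198 195 195 198 197 197 198 198 196]]
```

View pics/l2c.png

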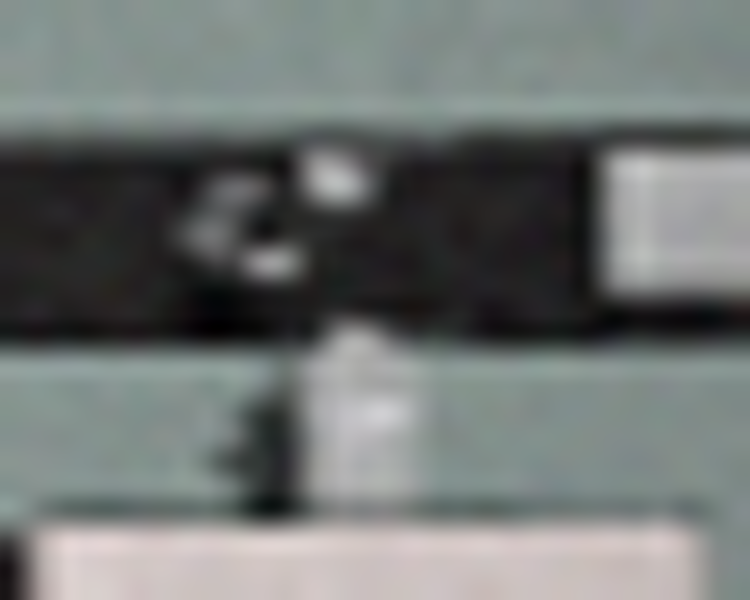

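View pics/l2d.png

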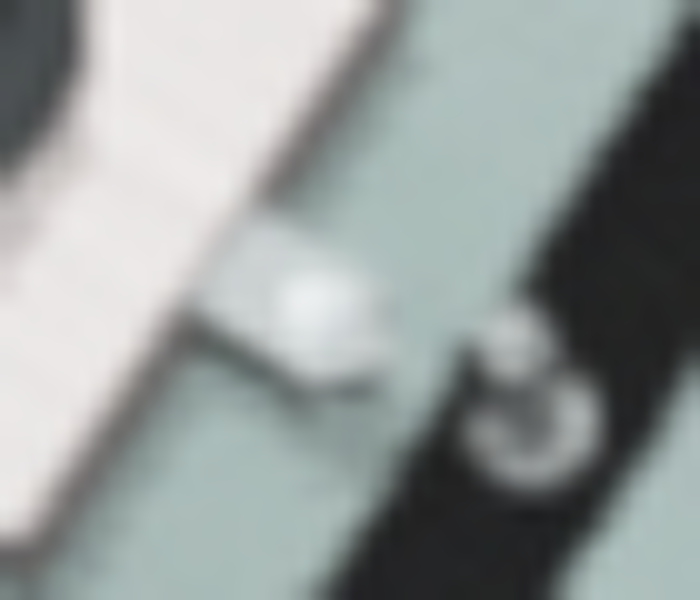

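```bash
python3 - <<'E'
import pickle
from h import *
s,c=pickle.load(open("l2.pkl","rb"))
f=lambda a:np.round(a*1000,1)
print("tip top",f(ray(s,421.87,164.6,.038)),"scene",f(ray(c,238.7,361.8,.038)))
print("pin top",f(ray(s,420.95,158.5,.052)),f(ray(c,245.,361.5,.052)),"foot",f(ray(s,417.1,161,.023)),f(ray(c,246,365.75,.023)))
# head face centre: white disc centroid at z=.097
for im,(u0,v0,u1,v1) in((s,(400,165,470,215)),(c,(180,320,250,370))):
    g=cv2.cvtColor(im["color"],cv2.COLOR_BGR2HSV)[v0:v1,u0:u1];P=cloud(im)[v0:v1,u0:u1]
    m=((P[...,2]>.09)&(P[...,2]<.106)&(g[...,2]>150)).astype(np.uint8);k=np.argwhere(m)[:,::-1]
    e=cv2.minEnclosingCircle(k.astype(np.float32));print(e,len(k),f(ray(im,e[0][0]+u0,e[0][1]+v0,.097)),f(ray(im,k[:,0].mean()+u0,k[:,1].mean()+v0,.097)))
# project expected tip for y candidates in scene
for y in(-.188,-.190,-.192):print(y,proj(c,[.6857,y,.038]),proj(s,[.6857,y,.038]))
E
```

```text
tip top [ 684.8 -191.2   38. ] scene [ 682.5 -188.2   38. ]
pin top [ 696.  -184.9   52. ] [ 694.6 -184.9   52. ] foot [ 695.5 -185.4   23. ] [ 693.9 -184.3   23. ]
((30.260000228881836, 20.260000228881836), 8.853076934814453) 176 [ 631.8 -188.9   97. ] [ 629.8 -190.5   97. ]
((29.435483932495117, 14.72580623626709), 11.692681312561035) 325 [ 629.6 -188.6   97. ] [ 629.  -189.4   97. ]
-0.188 [[240.29864741 362.673829  ]] [[420.43148527 164.21808857]]
-0.19 [[239.64340172 363.68683862]] [[421.33577369 164.21392276]]
-0.192 [[238.98637877 364.70259589]] [[422.24012846 164.20975664]]
```

```bash
python3 -m creep '[0,0,0,0.1, 0,0,0,0.2, 0,0,0,0.3, 0,0,0,0.4, 0,0,0,0.5, 0,0,0,0.6, 0,0,0,0.64, 0,0,0,0.64]'; python3 need.py; cat >> look.py <<'E'
a=cv2.resize(s["color"][152:176,408:438],(750,600),interpolation=cv2.INTER_CUBIC);cv2.imwrite(f"pics/{n}c.png",a)
b=cv2.resize(c["color"][345:375,220:255],(700,600),interpolation=cv2.INTER_CUBIC);cv2.imwrite(f"pics/{n}d.png",b)
g=cv2.cvtColor(s["color"],cv2.COLOR_BGR2GRAY);print(g[157:174,412:430])
# carriage edges in top: rows just above head
E
python3 look.py l3
```

```text
clock: 8.3
ee_pos: [0.4847, -0.2065, 0.2185]
orientation: [0.0, 0.856, 0.518, -0.001]
ft_force: [-5.0, -4.2, 2.1]
finger_gap: 0.0127
t 8.30 pos [ 0.4847 -0.2065  0.2185] yaw 62.36 tilt 0.14 j6 1.51 F [-5.  -4.2  2.1] gap 0.0127
head 306 ((630.0128173828125, -184.0758056640625), 20.33247947692871)
[[ 92  94  96  91  90  92  90  93  89  81  78  87  86  88  75  65  69  62]
 [ 36  35  41  36  36  26  27  35 130 138  92  64  34  37  33  33  34  31]
 [ 36  36  33  31  75 110  80  35 134 178 122  46  34  32  33  33  33  32]
 [ 34  33  34  51  88  80  43  35  48  70  52  30  32  35  31  34  31  31]
 [ 39  29  32  84 111  78  34  47  48  29  33  37  29  31  34  31  36  30]
 [ 39  35  37  31  63  80 143 135  50  33  31  31  37  30  31  34  35  34]
 [ 38  35  36  21  21  29  46  42  36  26  31  34  38  29  31  36  32  24]
 [ 30  37  33  21   3   7  16  46  47  28  23  31  26  32  27  31  32  27]
 [ 31  32  35  25   8  12  63 144 149  89  51  60  62  75  52  34  31  31]
 [141 144 142 144 131 135 159 177 171 164 151 140 139 142 140 141 138 142]
 [144 140 144 137 107  99 146 169 174 178 156 145 138 141 141 142 142 144]
 [141 143 140 129  79  82 142 178 183 184 162 134 139 136 136 138 141 136]
 [137 143 139 108  51  70 144 180 174 174 155 138 137 142 141 138 140 136]
 [141 143 110  71  50  80 147 175 164 174 155 133 139 140 140 137 141 137]
 [142 146 110  64  51  76 147 173 171 174 152 137 137 138 141 138 136 138]
 [100 109  74  42  41  66 115 131 128 126 117  98 102 102 104 103 101 113]
 [192 194 199 199 196 200 203 197 191 198 198 197 193 195 193 197 189 193]]
```

View pics/l3c.png

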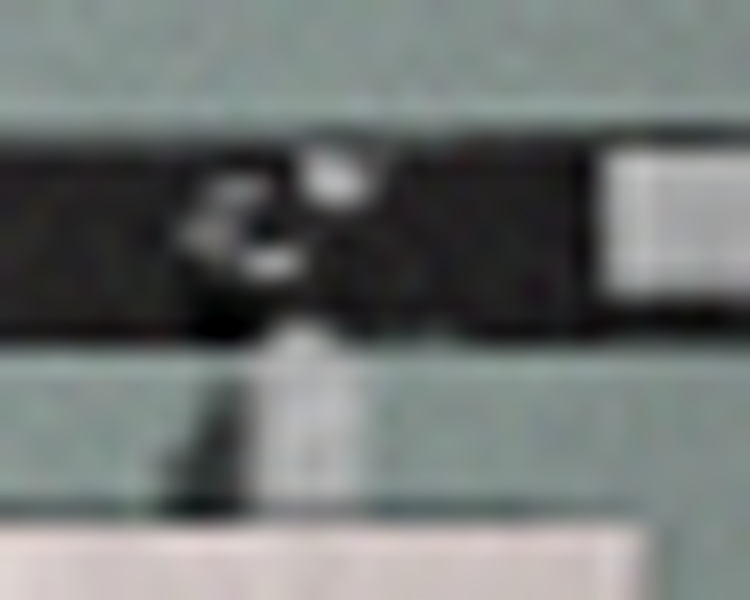

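View pics/l3d.png

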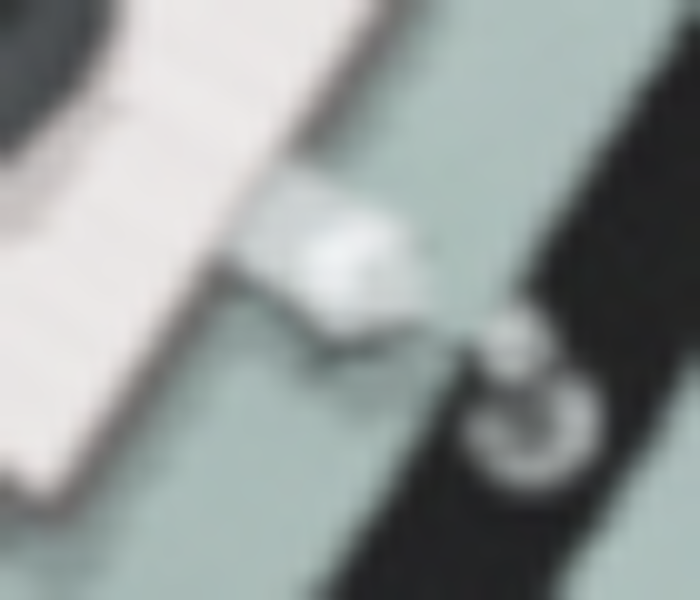

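The knob estimate (tool yaw) says we're nearly there, but the tip pixels from the two views disagree by about 2 mm. I'll settle it with edge profiles sampled along the stand's y in both views.

```bash
cat > prof.py <<'E'
from h import *
import pickle,sys
s,c=pickle.load(open(sys.argv[1]+".pkl","rb"))
s0=pickle.load(open("top0.pkl","rb"));c0=pickle.load(open("scene0.pkl","rb"))
def prof(im,xs,y0,y1,z):
    ys=np.arange(y0,y1,.0002);g=cv2.cvtColor(im["color"],cv2.COLOR_BGR2GRAY).astype(np.float32);acc=0
    for x in xs:
        p=proj(im,[[x,y,z] for y in ys]).astype(np.float32)
        acc=acc+cv2.remap(g,p[:,:1].copy(),p[:,1:].copy(),cv2.INTER_CUBIC).ravel()
    a=cv2.GaussianBlur((acc/len(xs)).reshape(1,-1),(0,0),4).ravel();d=np.gradient(a)
    return ys,d
def edges(im,xs,y0,y1,z,k=2):
    ys,d=prof(im,xs,y0,y1,z);r=[]
    e=abs(d).copy()
    for _ in range(k):
        i=int(e.argmax());r.append((round(ys[i]*1000,1),round(float(d[i]),2)));e[max(0,i-20):i+20]=0
    return sorted(r)
L=np.linspace
for n,im in(("top",s),("scene",c)):
    print(n)
    print(" plate",edges(im,L(.54,.58,9),-.31,-.10,.02,4))
    print(" strip ends",edges(im,L(.6925,.6985,4),-.29,-.12,.022,8))
    print(" carriage",edges(im,L(.650,.662,7),-.25,-.13,.042,5))
    print(" blade",edges(im,L(.672,.680,5),-.21,-.16,.038,4))
    print(" pin",edges(im,[.695,.696],-.20,-.17,.052,4))
    print(" pinfoot",edges(im,[.6955],-.20,-.17,.023,4))
E
python3 prof.py l3
```

```text
top
 plate [(np.float64(-284.0), 0.63), (np.float64(-280.0), -0.58), (np.float64(-126.8), -5.72), (np.float64(-119.0), 3.6)]
 strip ends [(np.float64(-283.6), 1.32), (np.float64(-265.6), -6.95), (np.float64(-233.2), 7.31), (np.float64(-218.4), -8.88), (np.float64(-190.8), 1.56), (np.float64(-181.6), -2.72), (np.float64(-145.4), 6.49), (np.float64(-126.0), -6.16)]
 carriage [(np.float64(-217.8), -1.5), (np.float64(-213.4), 1.74), (np.float64(-155.8), -9.38), (np.float64(-150.6), 5.93), (np.float64(-132.6), -3.09)]
 blade [(np.float64(-191.2), 2.1), (np.float64(-181.6), -5.32), (np.float64(-176.4), 3.34), (np.float64(-172.4), 0.86)]
 pin [(np.float64(-187.4), 6.86), (np.float64(-182.2), -9.54), (np.float64(-178.2), 3.44), (np.float64(-173.8), -3.32)]
 pinfoot [(np.float64(-193.0), 1.56), (np.float64(-185.4), 4.16), (np.float64(-180.0), -4.54), (np.float64(-175.2), 0.87)]
scene
 plate [(np.float64(-288.8), -1.39), (np.float64(-284.6), 3.31), (np.float64(-127.4), -1.36), (np.float64(-123.4), 0.47)]
 strip ends [(np.float64(-283.2), 8.15), (np.float64(-265.2), -8.23), (np.float64(-228.8), 10.08), (np.float64(-214.6), -9.64), (np.float64(-189.0), 5.69), (np.float64(-179.0), -5.03), (np.float64(-145.2), 8.88), (np.float64(-127.0), -1.7)]
 carriage [(np.float64(-218.6), -3.67), (np.float64(-214.4), 7.6), (np.float64(-156.0), -2.58), (np.float64(-138.2), -0.7), (np.float64(-132.6), -1.26)]
 blade [(np.float64(-194.0), -2.17), (np.float64(-189.0), 5.62), (np.float64(-185.0), 0.38), (np.float64(-179.2), -2.06)]
 pin [(np.float64(-193.8), 3.79), (np.float64(-188.0), 7.0), (np.float64(-181.8), -8.05), (np.float64(-174.4), 0.21)]
 pinfoot [(np.float64(-193.8), -0.2), (np.float64(-189.2), 7.31), (np.float64(-183.0), 2.8), (np.float64(-178.8), -6.69)]
```

Averaged over both views, the blade is at y about -185.2 and the pin at about -184.9, so about 0.3 mm remains. The strip and knob geometry agree: the pin is at 20.4 mm and the knob puts the head at 20.5 mm. I'll nudge it slightly, then release.

```bash
python3 -m creep '[0,0,0,0.02, 0,0,0,0.03, 0,0,0,0.03, 0,0,0,0.03, 0,0,0,0.03, 0,0,0,0.03, 0,0,0,0.03, 0,0,0,0.03]' | tail -2; python3 -m creep '[0,0,0,0, 0,0,0,0, 0,0,0,0, 0,0,0,0, 0,0,0,0, 0,0,0,0, 0,0,0,0, 0,0,0,0]' 1 40|tail -2;python3 -m creep '[0,0,-0.1,0, 0,0,-0.2,0, 0,0,-0.35,0, 0,0,-0.5,0, 0,0,-0.65,0, 0,0,-0.8,0, 0,0,-0.9,0, 0,0,-1,0]'; python3 need.py; python3 look.py l4; python3 prof.py l4|grep -v plate
```

```text
ft_force: [-5.6, -3.6, 2.9]
finger_gap: 0.0132
ft_force: [0.6, 0.1, -0.3]
finger_gap: 0.0855
clock: 10.8
ee_pos: [0.4854, -0.206, 0.3195]
orientation: [0.0, 0.861, 0.508, 0.0]
ft_force: [1.1, -0.3, 0.1]
finger_gap: 0.0855
t 10.80 pos [ 0.4854 -0.206   0.3195] yaw 61.12 tilt 0.05 j6 1.53 F [ 1.1 -0.3  0.1] gap 0.0855
head 304 ((629.7636108398438, -183.66429138183594), 20.148683547973633)
[[ 90  91  94  93  90  87  94  87  85  78  77  86  88  89  75  68  64  62]
 [ 36  34  36  33  35  31  33  33 132 140  92  60  32  34  32  28  30  32]
 [ 32  32  34  37  74 109  74  35 129 175 126  43  24  32  32  22  30  30]
 [ 33  35  33  43  92  81  41  33  50  68  54  30  34  31  28  35  32  29]
 [ 35  33  31  83 113  76  35  50  46  33  32  32  33  30  33  34  33  32]
 [ 38  33  38  32  67  74 144 138  48  35  32  37  33  31  35  38  28  34]
 [ 38  33  36  25  13  26  42  39  30  35  27  32  33  33  31  37  30  32]
 [ 34  34  31  20   9   7  14  47  43  24  27  30  29  26  29  26  31  28]
 [ 29  33  36  28  13  21  56 140 148  87  58  57  61  66  50  34  30  31]
 [138 143 137 141 120 136 158 169 1
[... 1391 characters left out ...]
), -8.16), (np.float64(-228.8), 9.97), (np.float64(-214.6), -9.45), (np.float64(-189.0), 5.56), (np.float64(-179.0), -5.02), (np.float64(-145.2), 8.56), (np.float64(-127.0), -1.64)]
 carriage [(np.float64(-218.2), -3.45), (np.float64(-214.0), 6.87), (np.float64(-155.8), -2.65), (np.float64(-138.4), -0.69), (np.float64(-132.6), -1.23)]
 blade [(np.float64(-197.2), -0.48), (np.float64(-193.0), -2.23), (np.float64(-188.8), 5.78), (np.float64(-179.0), -1.6)]
 pin [(np.float64(-194.0), 3.73), (np.float64(-188.0), 6.91), (np.float64(-181.8), -7.92), (np.float64(-176.6), 0.16)]
 pinfoot [(np.float64(-189.2), 7.12), (np.float64(-183.0), 2.63), (np.float64(-178.8), -6.53), (np.float64(-173.8), 0.21)]
```

View pics/l4d.png

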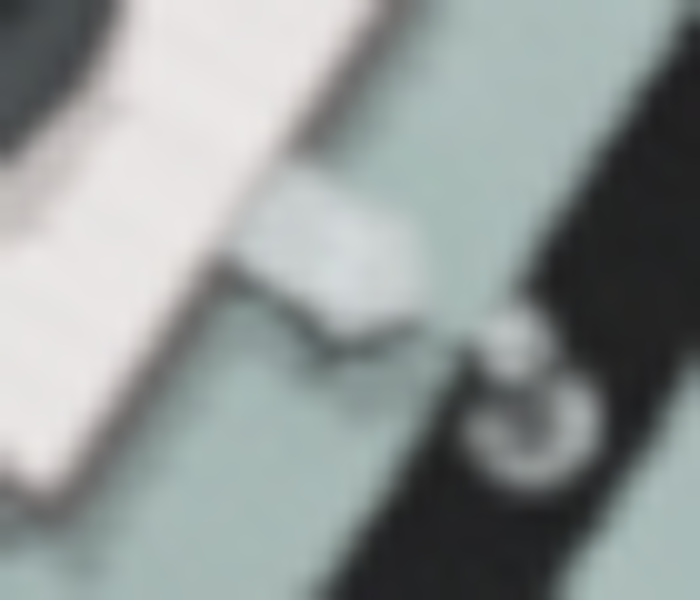

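The scene crop shows the blade tip (420,290) aiming at the pin foot (530,425) along the stand's x. Edge averages are -185.0 for the blade and -184.9 for the pin, so it is set, and the knob has been released. Next I'll refine the bearing, crate, guard and head positions.

```bash
python3 - <<'E'
import pickle
from h import *
s,c=pickle.load(open("l4.pkl","rb"))
for n,im,(u0,v0,u1,v1) in(("top",s,(203,228,232,257)),("scene",c,(274,145,306,177))):
    P=cloud(im)[v0:v1,u0:u1];m=(P[...,2]>.028)&(P[...,2]<.045)
    k=np.argwhere(m)[:,::-1].astype(np.float32);
    w=np.array([ray(im,u+u0,v+v0,.034) for u,v in k])[:,:2].astype(np.float32)*1000
    print(n,"bearing",len(k),cv2.minEnclosingCircle(w),cv2.fitEllipse(cv2.convexHull(w)) ,np.nanpercentile(P[m][:,2],[50,95]))
    # crate rim
    hsv=cv2.cvtColor(im["color"],cv2.COLOR_BGR2HSV);PP=cloud(im)
    b=(hsv[...,0]>100)&(hsv[...,0]<125)&(hsv[...,1]>130)&(PP[...,2]>.043)&(PP[...,2]<.056)&(abs(PP[...,0]-.52)<.2)&(abs(PP[...,1]-.265)<.15)
    print(" crate",b.sum(),cv2.minAreaRect(PP[b][:,:2].astype(np.float32)*1000))
    g=(PP[...,2]>.12)&(PP[...,2]<.16)&(abs(PP[...,1]-.03)<.08)&(PP[...,0]>.35)&(PP[...,0]<.75)
    if g.sum()>5: print(" guard",g.sum(),cv2.minAreaRect(PP[g][:,:2].astype(np.float32)*1000))
for im,(u0,v0,u1,v1) in((s,(400,165,470,215)),(c,(180,310,250,370))):
    P=cloud(im)[v0:v1,u0:u1];m=(P[...,2]>.090)&(P[...,2]<.106);k=np.argwhere(m)[:,::-1]
    w=np.array([ray(im,u+u0,v+v0,.097) for u,v in k])[:,:2].astype(np.float32)*1000
    print("head",cv2.minEnclosingCircle(w),w.mean(0))
    # dark dot: darkest inside eroded face
    g=cv2.cvtColor(im["color"],cv2.COLOR_BGR2GRAY)[v0:v1,u0:u1].astype(float);e=cv2.erode(m.astype(np.uint8),np.ones((7,7)));wt=np.clip(170-g,0,None)*e
    uv=[(np.arange(wt.shape[1])*wt.sum(0)).sum()/wt.sum()+u0,(np.arange(wt.shape[0])*wt.sum(1)).sum()/wt.sum()+v0];print(" dot",uv,ray(im,*uv,.097)*1000)
q=cloud(s)[230:285,405:460].reshape(-1,3);m=(q[:,2]>.058)&(q[:,2]<.08);print("knob",cv2.minAreaRect(q[m][:,:2].astype(np.float32)*1000))
E
python3 need.py .5157 .2687 .38 176.5; python3 -m creep '[0.1,0.1,-0.05,-0.12, 0.2,0.2,-0.1,-0.25, 0.3,0.3,-0.2,-0.37, 0.4,0.4,-0.3,-0.5, 0.5,0.5,-0.4,-0.62, 0.5,0.4,-0.5,-0.75, 0.5,0.3,-0.6,-0.87, 0.5,0.2,-0.6,-1]' | head -2
python3 need.py .5157 .2687 .38 176.5
```

```text
top bearing 399 ((515.5882568359375, 268.3934326171875), 27.89291763305664) ((515.5679321289062, 268.2938232421875), (54.45914077758789, 55.25813674926758), 24.414398193359375) [0.03390713 0.03706607]
 crate 1686 ((517.3797607421875, 259.9000244140625), (207.82411193847656, 285.2042541503906), 85.88121795654297)
 guard 1052 ((549.1375122070312, 37.86371994018555), (318.3426513671875, 12.350906372070312), 0.5297544598579407)
scene bearing 309 ((516.7684936523438, 266.7257995605469), 30.28368377685547) ((516.8325805664062, 266.6974792480469), (54.684871673583984, 60.34144973754883), 34.01719665527344) [0.03392552 0.03652939]
 crate 1581 ((517.7111206054688, 259.29510498046875), (210.8309783935547, 287.2509460449219), 85.68690490722656)
 guard 1391 ((548.7156372070312, 37.20839309692383), (321.100341796875, 14.700136184692383), 0.5295850038528442)
head ((628.7749633789062, -183.6280059814453), 20.71222686767578) [ 629.4284  -183.32043]
 dot [np.float64(428.62715855573), np.float64(186.35949764521195)] [ 629.52643292 -185.50777776   97.        ]
head ((630.5611572265625, -185.09503173828125), 20.691890716552734) [ 630.85297 -185.16519]
 dot [np.float64(nan), np.float64(nan)] [nan nan nan]
knob ((485.0828857421875, -204.5958251953125), (41.79549789428711, 13.93181324005127), 62.23114776611328)
t 10.90 pos [ 0.4857 -0.2062  0.3198] yaw 61.12 tilt 0.13 j6 1.53 F [-0.5  0.7  0.5] gap 0.0851
need dxyz [ 4.303 -2.03  -0.607]
twist -2.564
clock: 11.7
ee_pos: [0.527, -0.1717, 0.3788]
t 11.70 pos [ 0.527  -0.1717  0.3788] yaw 106.35 tilt 0.04 j6 0.84 F [ 0.6 -0.   0.1] gap 0.0855
need dxyz [ 4.258  1.132 -0.014]
twist -1.559<stdin>:21: RuntimeWarning: invalid value encountered in scalar divide
```

```bash
python3 -m creep '[0.12,0.03,0,-0.12, 0.25,0.06,0,-0.25, 0.37,0.1,0,-0.37, 0.5,0.14,0,-0.5, 0.62,0.18,0,-0.62, 0.75,0.21,0,-0.75, 0.87,0.24,0,-0.87, 1,0.27,0,-1]' | head -2
python3 need.py .5157 .2682 .38 175.8
```

```text
clock: 12.5
ee_pos: [0.525, -0.0678, 0.3776]
t 12.50 pos [ 0.525  -0.0678  0.3776] yaw 151.33 tilt 0.06 j6 0.23 F [ 0.8 -0.3  0.3] gap 0.0853
need dxyz [ 1.694  2.904 -0.023]
twist -0.544
```

```bash
python3 -m creep '[0.07,0.12,0,-0.07, 0.14,0.25,0,-0.14, 0.21,0.37,0,-0.2, 0.28,0.5,0,-0.27, 0.36,0.62,0,-0.34, 0.43,0.75,0,-0.41, 0.5,0.87,0,-0.48, 0.58,1,0,-0.54]' | head -2
python3 need.py .5157 .2682 .38 175.8
```

```text
clock: 13.3
ee_pos: [0.5227, 0.0484, 0.3783]
t 13.30 pos [0.5227 0.0484 0.3783] yaw 175.65 tilt 0.00 j6 0.03 F [-0.1  0.3 -0.4] gap 0.0852
need dxyz [ 0.236  2.186 -0.017]
twist -0.003
```

```bash
python3 -m creep '[0.02,0.12,0,0, 0.03,0.25,0,0, 0.05,0.37,0,0, 0.06,0.5,0,0, 0.08,0.62,0,0, 0.09,0.75,0,0, 0.1,0.87,0,0, 0.11,1,0,0]' | head -2
python3 -m creep '[0.02,0.12,0,0, 0.03,0.25,0,0, 0.05,0.37,0,0, 0.06,0.5,0,0, 0.08,0.62,0,0, 0.09,0.75,0,0, 0.1,0.87,0,0, 0.11,1,0,0]' | head -2
python3 need.py .5157 .2682 .28 175.8
```

```text
clock: 14.1
ee_pos: [0.5197, 0.1488, 0.3783]
clock: 14.9
ee_pos: [0.5167, 0.2494, 0.3783]
t 14.90 pos [0.5167 0.2494 0.3783] yaw 175.41 tilt 0.00 j6 0.40 F [-0.3 -0.2  0.3] gap 0.0853
need dxyz [0.025 0.187 0.983]
twist -0.009
```

```bash
python3 -m creep '[0.01,0.09,0.1,0, 0.02,0.18,0.2,0, 0.02,0.18,0.35,0, 0.02,0.18,0.5,0, 0.02,0.18,0.65,0, 0.02,0.18,0.8,0, 0.02,0.18,0.9,0, 0.02,0.18,1,0]' | head -2
python3 need.py .5157 .2682 .177 175.8
python3 - <<'E'
from h import *
s=manip.snapshot("scene");cv2.imwrite("pics/g1.png",cv2.resize(s["color"][80:230,200:380],None,fx=4,fy=4))
E
```

```text
clock: 15.7
ee_pos: [0.516, 0.2665, 0.2772]
t 15.70 pos [0.516  0.2665 0.2772] yaw 175.41 tilt 0.05 j6 0.43 F [0.3 0.2 0.1] gap 0.0851
need dxyz [0.004 0.017 1.002]
twist -0.009
```

View pics/g1.png

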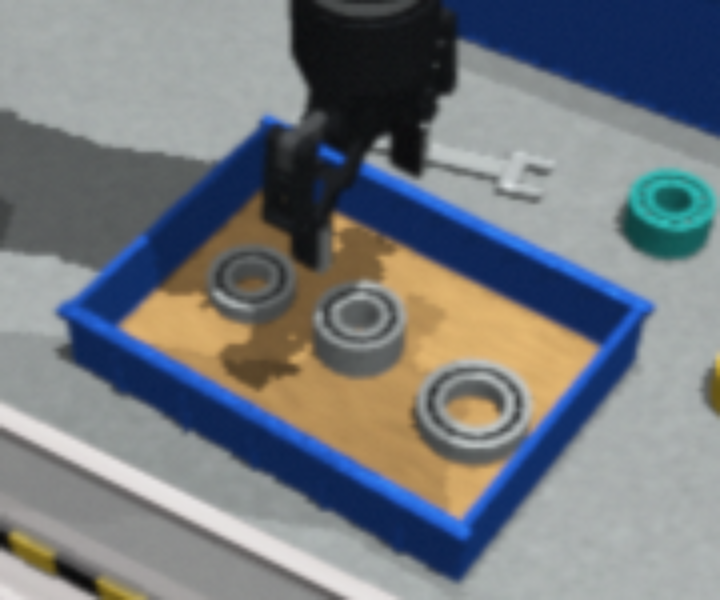

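The gripper straddles the tall bearing, seen at crop (360,325), with the jaws across the crate's width. Descending.

```bash
python3 -m creep '[0,0.02,0.15,0, 0,0.02,0.3,0, 0,0.02,0.45,0, 0,0.02,0.6,0, 0,0.02,0.75,0, 0,0.02,0.87,0, 0,0.02,0.95,0, 0,0.02,1,0]' | head -2
python3 need.py .5157 .2682 .177 175.8
python3 -m creep '[0,0,0,0, 0,0,0,0, 0,0,0,0, 0,0,0,0, 0,0,0,0, 0,0,0,0, 0,0,0,0, 0,0,0,0]' -1 60; python3 need.py .5157 .2682 .177 175.8
```

```text
clock: 16.55
ee_pos: [0.5163, 0.2685, 0.1777]
t 16.55 pos [0.5163 0.2685 0.1777] yaw 175.41 tilt 0.02 j6 0.43 F [-0.4 -0.9 -0.1] gap 0.0854
need dxyz [ 0.006 -0.003  0.007]
twist -0.009
clock: 17.35
ee_pos: [0.5167, 0.2685, 0.1792]
orientation: [0.001, 0.04, 0.999, 0.0]
ft_force: [-1.6, -0.7, 5.5]
finger_gap: 0.0536
t 17.35 pos [0.5167 0.2685 0.1792] yaw 175.41 tilt 0.07 j6 0.43 F [-1.6 -0.7  5.5] gap 0.0536
need dxyz [ 0.009 -0.004  0.022]
twist -0.009
```

```bash
python3 -m creep '[0,0,-0.05,0, 0,0,-0.1,0, 0,0,-0.2,0, 0,0,-0.3,0, 0,0,-0.4,0, 0,0,-0.5,0, 0,0,-0.6,0, 0,0,-0.6,0]' - 70; python3 need.py
python3 -m creep '[0,0,-0.1,0, 0,0,-0.2,0, 0,0,-0.35,0, 0,0,-0.5,0, 0,0,-0.65,0, 0,0,-0.8,0, 0,0,-0.9,0, 0,0,-1,0]'|head -2; python3 need.py .5157 .2682 .38
python3 - <<'E'
from h import *
s=manip.snapshot("scene");cv2.imwrite("pics/g2.png",cv2.resize(s["color"][20:220,200:400],None,fx=3,fy=3))
E
```

```text
clock: 18.15
ee_pos: [0.517, 0.2687, 0.24]
orientation: [0.001, 0.04, 0.999, 0.001]
ft_force: [1.1, 0.5, -3.0]
finger_gap: 0.0539
t 18.15 pos [0.517  0.2687 0.24  ] yaw 175.42 tilt 0.15 j6 0.43 F [ 1.1  0.5 -3. ] gap 0.0539
clock: 18.95
ee_pos: [0.5163, 0.2685, 0.3391]
t 18.95 pos [0.5163 0.2685 0.3391] yaw 175.41 tilt 0.01 j6 0.43 F [-0.1  0.3 -2.7] gap 0.0536
need dxyz [ 0.006 -0.003 -0.409]
```

View pics/g2.png

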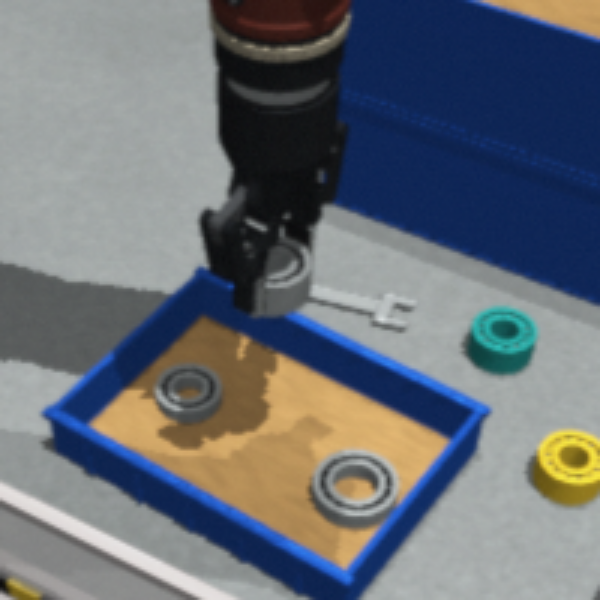

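The bearing is held level at crop (280,285), and the other two are still in place. Raising more, then carrying over.

```bash
python3 -m creep '[0,-0.03,-0.1,0, 0,-0.1,-0.2,0, 0,-0.2,-0.35,0, 0,-0.35,-0.5,0, 0,-0.5,-0.6,0, 0,-0.65,-0.6,0, 0,-0.8,-0.6,0, 0,-0.95,-0.6,0]'|head -2; python3 need.py .6305 -.185 .40
```

```text
clock: 19.8
ee_pos: [0.5084, 0.1723, 0.3977]
t 19.80 pos [0.5084 0.1723 0.3977] yaw 175.39 tilt 0.06 j6 0.27 F [ 0.2 -0.2 -3. ] gap 0.0536
need dxyz [-1.504 -3.463 -0.023]
```

```bash
python3 -m creep '[-0.05,-0.1,0,0, -0.1,-0.22,0,0, -0.15,-0.35,0,0, -0.2,-0.47,0,0, -0.25,-0.6,0,0, -0.3,-0.72,0,0, -0.35,-0.83,0,0, -0.4,-0.95,0,0]'|head -2;python3 -m creep '[-0.05,-0.12,0,0, -0.1,-0.24,0,0, -0.15,-0.36,0,0, -0.2,-0.48,0,0, -0.25,-0.6,0,0, -0.3,-0.72,0,0, -0.35,-0.84,0,0, -0.4,-0.95,0,0]'|head -2; python3 -m creep '[-0.05,-0.12,0,0, -0.1,-0.24,0,0, -0.15,-0.36,0,0, -0.2,-0.48,0,0, -0.25,-0.6,0,0, -0.3,-0.72,0,0, -0.35,-0.82,0,0, -0.4,-0.9,0,0]'|head -2; python3 need.py .6305 -.185 .40
```

```text
clock: 20.6
ee_pos: [0.5414, 0.075, 0.3983]
clock: 21.4
ee_pos: [0.5737, -0.0231, 0.3983]
clock: 22.2
ee_pos: [0.6063, -0.1159, 0.3983]
t 22.20 pos [ 0.6063 -0.1159  0.3983] yaw 175.40 tilt 0.01 j6 -0.23 F [-0.5 -0.4 -2.4] gap 0.0535
need dxyz [-0.296 -0.669 -0.017]
```

```bash
python3 -m creep '[-0.05,-0.1,0,0, -0.1,-0.2,0,0, -0.15,-0.32,0,0, -0.2,-0.44,0,0, -0.24,-0.54,0,0, -0.27,-0.62,0,0, -0.3,-0.67,0,0, -0.3,-0.67,0,0]'|head -2;python3 -m creep '[0,0,0.1,0, 0,0,0.2,0, 0,0,0.3,0, 0,0,0.4,0, 0,0,0.5,0, 0,0,0.6,0, 0,0,0.7,0, 0,0,0.7,0]'|head -2; python3 need.py .6305 -.185 .28
cat > fin.py <<'E'
from h import *
import sys,pickle
s=manip.snapshot("top");c=manip.snapshot("scene");n=sys.argv[1];pickle.dump((s,c),open(n+".pkl","wb"))
a=cv2.resize(s["color"][140:240,370:470],(500,500),interpolation=cv2.INTER_CUBIC)
b=cv2.resize(c["color"][250:400,130:280],(600,600),interpolation=cv2.INTER_CUBIC);cv2.imwrite(f"pics/{n}t.png",a);cv2.imwrite(f"pics/{n}s.png",b)
E
python3 fin.py f1
```

```text
clock: 23.0
ee_pos: [0.6308, -0.1848, 0.3981]
clock: 23.8
ee_pos: [0.63, -0.1839, 0.3265]
t 23.80 pos [ 0.63   -0.1839  0.3265] yaw 175.42 tilt 0.15 j6 -0.32 F [-1.   0.1 -3.5] gap 0.0535
need dxyz [-0.007 -0.011  0.465]
```

View pics/f1s.png

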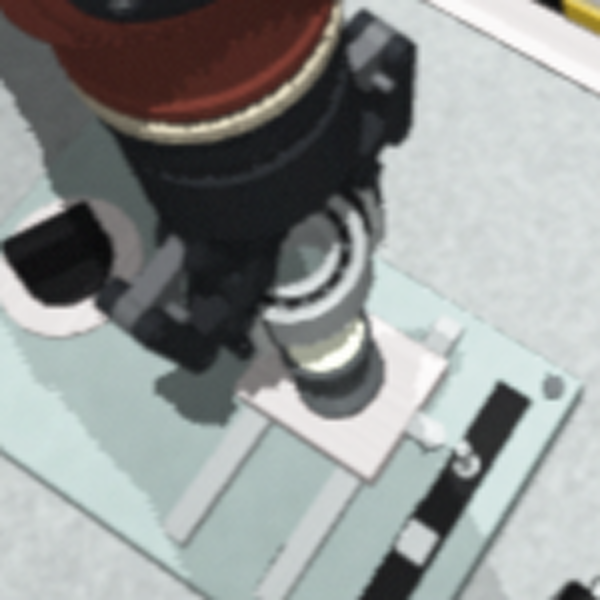

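View pics/f1t.png

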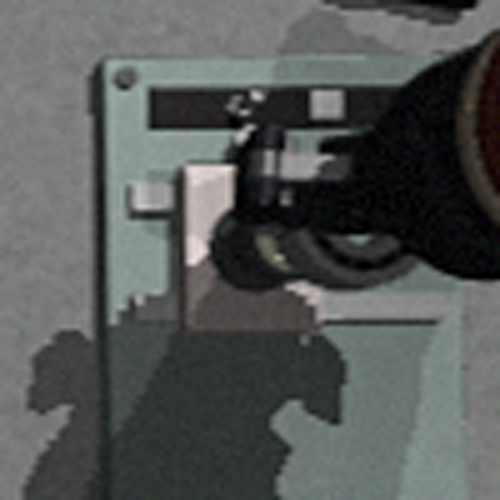

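The scene view shows the bearing at crop (320,270) above the head face (335,345). Next I'll check its height and tilt from the range image.

```bash
cat > tilt.py <<'E'
from h import *
import pickle,sys
s,c=pickle.load(open(sys.argv[1]+".pkl","rb"));z0=float(sys.argv[2])
P=cloud(c);g=cv2.cvtColor(c["color"],cv2.COLOR_BGR2HSV)
m=(abs(P[...,0]-.63)<.034)&(abs(P[...,1]+.185)<.034)&(abs(P[...,2]-z0)<.008)&(g[...,2]>60)
Q=P[m];A=np.c_[Q[:,:2]-[.63,-.185],np.ones(len(Q))]
k=np.ones(len(Q),bool)
for _ in range(6):
    x=np.linalg.lstsq(A[k],Q[k,2],rcond=None)[0];r=Q[:,2]-A@x;k=abs(r)<.003
print("n",k.sum(),"slopes deg",np.degrees(np.arctan(x[:2])),"z at centre",x[2],"std",r[k].std(),"spread",Q[k].min(0),Q[k].max(0))
# outer cylinder side: circle fit
m=(abs(P[...,0]-.63)<.04)&(abs(P[...,1]+.185)<.04)&(P[...,2]>z0-.025)&(P[...,2]<z0-.005)&(g[...,1]<60)
Q=P[m];rr=np.hypot(Q[:,0]-.63,Q[:,1]+.185);Q=Q[(rr>.023)&(rr<.033)]
x=np.linalg.lstsq(np.c_[2*Q[:,:2],np.ones(len(Q))],(Q[:,:2]**2).sum(1),rcond=None)[0];print("side",len(Q),x[:2],np.sqrt(x[2]+x[:2]@x[:2]),Q[:,2].min())
# fixed radius 28 fit
from scipy.optimize import least_squares
f=least_squares(lambda p:np.hypot(Q[:,0]-p[0],Q[:,1]-p[1])-.028,[.63,-.185],loss="soft_l1",f_scale=.001);print("centre R=28",f.x)
# lower edge & bottom
for lo in np.arange(z0-.05,z0,.004):
    mm=(abs(P[...,0]-.63)<.04)&(abs(P[...,1]+.185)<.04)&(P[...,2]>lo)&(P[...,2]<lo+.004)
    q=P[mm];print(round(lo,3),len(q),np.round(np.nanpercentile(np.hypot(q[:,0]-.63,q[:,1]+.185),90),4) if len(q) else "")
E
python3 tilt.py f1 .1813
```

```text
n 394 slopes deg [-0.72718543  0.81195133] z at centre 0.18207394533497587 std 0.0012891631450291426 spread [ 0.62536252 -0.21870358  0.17858741] [ 0.65698214 -0.15248973  0.18517245]
side 173 [ 0.62454733 -0.18360486] 0.03138410007333638 0.15632775201611598
centre R=28 [ 0.62833814 -0.18369537]
0.131 0 
0.135 0 
0.139 0 
0.143 0 
0.147 0 
0.151 3 0.0261
0.155 37 0.0268
0.159 47 0.0273
0.163 48 0.0332
0.167 51 0.0359
0.171 66 0.0362
0.175 68 0.0363
0.179 358 0.0266
```

```bash
python3 -m creep '[0,0,0.06,0, 0,0,0.12,0, 0,0,0.2,0, 0,0,0.28,0, 0,0,0.36,0, 0,0,0.42,0, 0,0,0.46,0, 0,0,0.46,0]'|head -2;python3 -m creep '[0,0,0,0, 0,0,0,0, 0,0,0,0, 0,0,0,0, 0,0,0,0, 0,0,0,0, 0,0,0,0, 0,0,0,0]'|head -2; python3 need.py .6303 -.185 .28 175.8;python3 fin.py f2;python3 tilt.py f2 .1363|head -3
```

```text
clock: 24.7
ee_pos: [0.6304, -0.184, 0.2816]
clock: 25.5
ee_pos: [0.6306, -0.1841, 0.2823]
t 25.50 pos [ 0.6306 -0.1841  0.2823] yaw 175.42 tilt 0.00 j6 -0.32 F [ 0.5  0.8 -1.9] gap 0.0536
need dxyz [ 0.002 -0.009  0.023]
twist -0.009
n 325 slopes deg [-2.08166167  0.7364634 ] z at centre 0.13714924765319741 std 0.0013190066704556241 spread [ 0.63017305 -0.21820354  0.13335255] [ 0.65739341 -0.15214795  0.13973247]
side 142 [ 0.6249795 -0.183304 ] 0.03155020476149572 0.11176025839390553
centre R=28 [ 0.62888017 -0.18362219]
```

View pics/f2s.png

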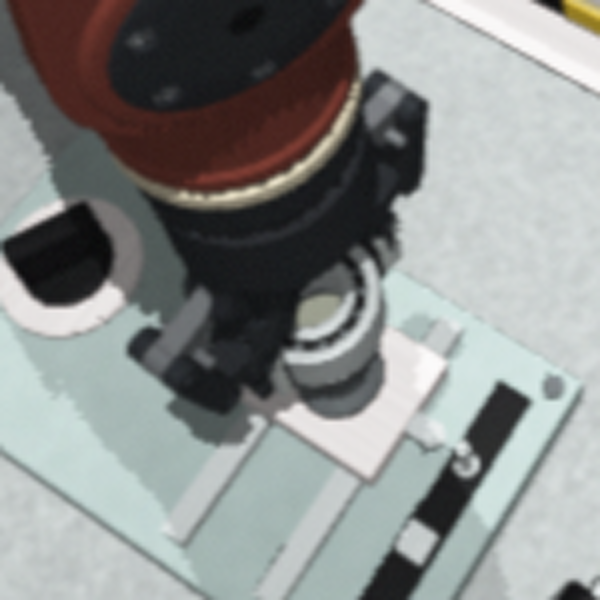

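```bash
python3 -m creep '[0,-0.005,0.01,0, 0,-0.01,0.02,0, 0,-0.01,0.02,0, 0,-0.01,0.02,0, 0,-0.01,0.02,0, 0,-0.01,0.02,0, 0,-0.01,0.02,0, 0,-0.01,0.02,0]'|head -2; python3 need.py .6303 -.185 .28; python3 fin.py f3; python3 tilt.py f3 .1343|head -3; python3 - <<'E'
from h import *
import pickle
from scipy.optimize import least_squares
for n in("l4","f3"):
    s,c=pickle.load(open(n+".pkl","rb"));P=cloud(c)
    for R,lo,hi,b in((.020,.075,.092,"head"),(.028,.11,.13,"brg")):
        if n=="l4" and b=="brg":continue
        m=(abs(P[...,0]-.63)<.04)&(abs(P[...,1]+.185)<.04)&(P[...,2]>lo)&(P[...,2]<hi);Q=P[m];rr=np.hypot(Q[:,0]-.63,Q[:,1]+.185);Q=Q[abs(rr-R)<.005]
        f=least_squares(lambda p:np.hypot(Q[:,0]-p[0],Q[:,1]-p[1])-R,[.63,-.185],loss="soft_l1",f_scale=.001);print(n,b,len(Q),f.x)
E
```

```text
clock: 26.4
ee_pos: [0.6305, -0.1851, 0.2803]
t 26.40 pos [ 0.6305 -0.1851  0.2803] yaw 175.42 tilt 0.00 j6 -0.32 F [ 0.3 -0.2 -3.1] gap 0.0534
need dxyz [0.002 0.001 0.003]
n 336 slopes deg [-1.73384862 -0.11666898] z at centre 0.13509573848357184 std 0.0013769496659997733 spread [ 0.63013296 -0.21885723  0.13153617] [ 0.65749819 -0.15210687  0.1375384 ]
side 146 [ 0.62553185 -0.18401686] 0.031038262500107962 0.10949562560688832
centre R=28 [ 0.62883068 -0.18444733]
l4 head 17 [ 0.62911934 -0.18412189]
f3 head 0 [ 0.63  -0.185]
f3 brg 145 [ 0.62882378 -0.18447933]
```

```bash
python3 prof.py f3|sed -n '/scene/,$p'|grep -E "blade|pin "; python3 - <<'E'
from h import *
import pickle
s,c=pickle.load(open("f3.pkl","rb"));cv2.imwrite("pics/f3b.png",cv2.resize(c["color"][310:390,170:270],(750,600),interpolation=cv2.INTER_CUBIC))
P=cloud(s)
for n,(u,v) in dict(big=(225,203),low=(217,277)).items():
    q=P[v-16:v+17,u-16:u+17].reshape(-1,3);top=np.nanpercentile(q[:,2],90);m=abs(q[:,2]-top)<.004;print(n,cv2.minEnclosingCircle(q[m][:,:2].astype(np.float32)*1000))
E
```

```text
blade [(np.float64(-192.8), -2.16), (np.float64(-188.6), 4.53), (np.float64(-183.6), 1.45), (np.float64(-178.6), -1.04)]
 pin [(np.float64(-194.0), 5.09), (np.float64(-188.0), 8.08), (np.float64(-181.8), -9.48), (np.float64(-176.6), -0.18)]
big ((603.1585693359375, 252.41403198242188), 33.73026657104492)
low ((436.0736389160156, 271.6275939941406), 27.88566780090332)
```

View pics/f3b.png

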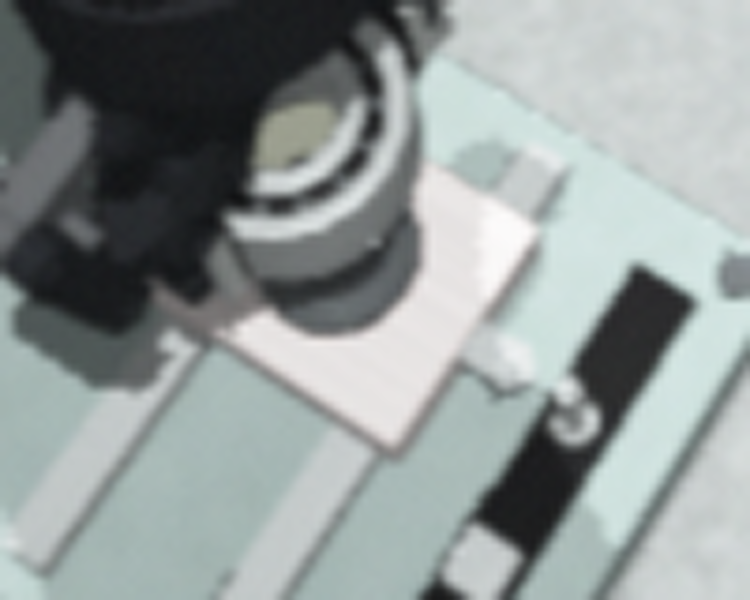

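The bearing (330,190) sits above the head with the column showing below it. The pointer tip (530,370) still aims at the pin (570,415), and the other two bearings haven't moved. Handing in.

```bash
python3 -c "
from cell import manip
print(manip.finish_job())"; python3 need.py
```

```text
the job is handed in; nothing more can be done
None
the job is handed in; nothing more can be done
```

The job is handed in at about 26 s of the 72 s limit. The pointer is set on the round pin, the knob is released, and the tall bearing is held about 10 mm above the sensor head.

- **Knob:** I turned it about 147° clockwise in steps in a single grasp. Averaged over both cameras, the pointer blade is at y = -185.0 mm and the pin at about -184.9 mm. Taken separately, the cameras disagreed: the top view put the pointer about 0.5 mm short, the scene view about 0.5 mm past. The tool angle agreed with the average to about 0.4 mm.
- **Bearing:** I took the middle (28 mm) bearing by its outer ring and carried it with its underside about 225 mm above the table, over the 140 mm guard.
- **Final hold:** The underside is about 107 mm up by arm position, against the face at 97 mm.
    - **Centring:** it is within about 0.5 mm, though the head fit used only 17 range points.
    - **Level:** the tool tilt reads 0.0°. A noisy, partly hidden range fit of the bearing's top gave up to 1.7° in one direction, which I put down to noise.
- **Forces and the rest:** The wrist force read at most about 5 N, apart from a 29 N vertical pull while I held the knob, which I corrected at once. These readings are only from the end of each move. The other two bearings measured in their original places.

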